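# Grade the polishing tools on the beech board

### The arm

A 7-joint arm with a two-finger parallel gripper is mounted at the origin on the work surface. World frame = base frame: x ahead of the robot, y to its left, z up, the work surface at z = 0. Lengths are in mm, angles in rad, forces in N, time in s.
With the tool pointing down it reaches from about 425 to 925 mm from the base axis. Payload 6.8 kg.
Tool frame: the origin (TCP) lies on the centre line of the jaws, within the pads' length; the fingertips stand 8 mm ahead of it and the grasp point (between the pads) lies 11 mm behind it (arm.tips_ahead is the distance from the TCP to the fingertips, in mm); z points along the fingers, y is the line along which they close (so a half turn about z gives the same grasp; the last joint's range is limited). The gripper opens to 85 mm and grips with 20 to 120 N. Pads are 22 mm wide; open, the fingers measure 114 mm over their backs; the gripper's body (76 mm by 85 mm) begins 54 mm behind the grasp point. The pads swing forward as they close: fully open they stand 13 mm farther back than shut.
Start: joints at [1.22, 0.477, 0.022, 1.555, -0.011, 1.109, -0.083], TCP at [162.293, -655.217, 205.108] pointing down, gripper open.
Joint ranges: [-2.96, 2.96], [-0.34, 2.1], [-1.41, 1.46], [0.24, 2.44], [-1.37, 4.51], [0.17, 1.92], [-2.96, 2.96]. Speed limits (rad/s): [2.39, 2.39, 3.14, 3.14, 3.14, 3.14, 3.14].

### API

Orientations are given as a unit quaternion [x, y, z, w].
In Python, from workcell import arm gives the robot as it stands.
- The arm moves only by the tool arm_command, never from a script. Its argument "commands" is text: rows parted by semicolons, each of 7 numbers parted by spaces: the turn, a rotation vector about the tool's x, y, z in rad, then the shift along the tool's x, y, z in m, then the opening in per cent of the stroke, from 0 (shut) to 100 (fully open). In form: rx ry rz tx ty tz grip; .... A call has 1 to 8 rows; each row is the pose to reach, as a shift and turn from the pose commanded when the call began, along the tool's axes at that moment; what a row does not reach only later rows make up. A row lasts 1/12 s, in which the tool goes at most 41.7 mm and 7.16 degrees, less where a joint would pass 70% of its speed; a pose out of reach is approached as far as the arm can. A call with a gripper value outside its range is refused whole. The fingers move at their own pace and stop on an object; "force" is the grip in N (left out, the last holds). Time passes only in rows, so rows that repeat a pose let the fingers close. It gives the time, the measured TCP pose, the force, the opening and the grip force at its end, in the units of the state.
- arm.get_obs(): the state, without advancing time (a new reading comes with each control period).
- arm.get_image(name): name is "scene" or "top"; returns the picture (400x640x3 uint8, red, green, blue); there is no depth.
- arm.camera_info(name): a dict with "fov_y" (degrees; the focal length in pixels is half the picture's height over the tangent of half this angle, whatever the lens; pixels are square), "cx", "cy" (the principal point, pixels), "R" (3x3) and "t" (3): a world point X has camera coordinates R X + t. Camera axes: x right, y down, z forward; pixel columns grow to the right and rows downward; lengths in mm; the calibration is good to about 2 mm. A picture is of the moment at which its call begins. camera_info takes no time and is no camera call.
- arm.finish_job(): hands the job in; it is judged then, once.
The state is a dict: "clock": time; "joint_pos": joint angles; "dq": joint speeds; "joint_efforts": joint torques, N m; "ee_pos": TCP position; "eef_rot": TCP orientation; "contact_force": force on the tool from outside, world axes, zero at the start; "moment": the same for the moment, N m; "gripper_width": finger opening in mm; "gripper_force": force on a finger pad.
Only numpy, scipy, OpenCV 4.12 (cv2) and the standard library are available. Lean on these libraries where they do the work, as an engineer would, in place of code of your own. Each camera call takes 0.05 s, during which the arm holds its last target. There are 200 camera calls.

### The job

Line up the four brass polishing tools on the beech board in order of base diameter: one standing upright and centred on each cork disc, the smallest at the end where the brass spherometer ring lies, growing to the largest at the end where the glass prism stands. Leave the ring and the prism where they are.

Things in the scene. Friction and masses are not known exactly. Their poses are not given: they have to be found in the camera images.
- tool_32: brass lens-polishing tool standing on the bench: flat round base 32 mm in diameter and 14 mm thick, with an upright round stem 18 mm in diameter on its centre, a dark band round the stem near its top; 52 mm tall in all (stem from 14 to 52 mm). Origin: centre of the underside; z up the stem. 0.1 to 0.6 kg. All four tools are alike but for the base diameter (32, 44, 56, 68 mm).
- tool_44: brass lens-polishing tool standing on the bench: flat round base 44 mm in diameter and 14 mm thick, with an upright round stem 18 mm in diameter on its centre, a dark band round the stem near its top; 52 mm tall in all (stem from 14 to 52 mm). Origin: centre of the underside; z up the stem. 0.1 to 0.6 kg. All four tools are alike but for the base diameter (32, 44, 56, 68 mm).
- tool_56: brass lens-polishing tool standing on the bench: flat round base 56 mm in diameter and 14 mm thick, with an upright round stem 18 mm in diameter on its centre, a dark band round the stem near its top; 52 mm tall in all (stem from 14 to 52 mm). Origin: centre of the underside; z up the stem. 0.1 to 0.6 kg. All four tools are alike but for the base diameter (32, 44, 56, 68 mm).
- tool_68: brass lens-polishing tool standing on the bench: flat round base 68 mm in diameter and 14 mm thick, with an upright round stem 18 mm in diameter on its centre, a dark band round the stem near its top; 52 mm tall in all (stem from 14 to 52 mm). Origin: centre of the underside; z up the stem. 0.1 to 0.6 kg. All four tools are alike but for the base diameter (32, 44, 56, 68 mm).
- mark_a: cork disc, 80 mm in diameter and 2 mm thick, fixed on top of the beech board (370 x 96 x 12 mm, lying across in front of the robot, turned by up to 0.12 rad). The four discs form one straight row along the board, 88 mm apart, in the order a, b, c, d (a and d are the ends). Origin: centre of its underside, 12 mm above the bench; its upper face is 14 mm above the bench, z up.
- mark_b: cork disc, 80 mm in diameter and 2 mm thick, fixed on top of the beech board (370 x 96 x 12 mm, lying across in front of the robot, turned by up to 0.12 rad). The four discs form one straight row along the board, 88 mm apart, in the order a, b, c, d (a and d are the ends). Origin: centre of its underside, 12 mm above the bench; its upper face is 14 mm above the bench, z up.
- mark_c: cork disc, 80 mm in diameter and 2 mm thick, fixed on top of the beech board (370 x 96 x 12 mm, lying across in front of the robot, turned by up to 0.12 rad). The four discs form one straight row along the board, 88 mm apart, in the order a, b, c, d (a and d are the ends). Origin: centre of its underside, 12 mm above the bench; its upper face is 14 mm above the bench, z up.
- mark_d: cork disc, 80 mm in diameter and 2 mm thick, fixed on top of the beech board (370 x 96 x 12 mm, lying across in front of the robot, turned by up to 0.12 rad). The four discs form one straight row along the board, 88 mm apart, in the order a, b, c, d (a and d are the ends). Origin: centre of its underside, 12 mm above the bench; its upper face is 14 mm above the bench, z up.
- ring: brass spherometer ring lying flat on the bench just beyond one end of the beech board (either end), about 0.1 m from the nearest cork disc: 62 mm outside, 44 mm bore, 16 mm high, open in the middle, no stem. Origin: centre of the underside. Loose; to be left alone.
- prism: pale blue-green glass prism with rounded edges, three-sided seen from above, about 55 mm across, 30 mm high, standing on the bench just beyond the other end of the beech board. Origin: centre of the underside. Loose; to be left alone.
Things that resemble listed ones, but are neither listed nor needed, are in the scene too. What is shaped like the tool_68 but purple is not meant. Leave any pink look-alike of the tool_44 alone.

How it is judged:
By the outcome, as a careful person would: the job done as asked, in the order asked, and still so for the second after the job is handed in, with the robot touching nothing.
It also fails if it takes over 90 s, if anything falls off the work surface, if the arm or the gripper's body presses on something with over 40 N, if the wrist force passes 120 N, or if a joint passes its speed limit or range.

## Working session

There is one attempt and no reset: what is moved stays moved. The work goes in short steps, Python scripts to look and compute and a tool call to move; the robot and the scene stay as the last step left them, time stands still between calls to the robot, and variables do not carry over. Pictures are saved under pics/ and viewed, at most 14 in all, crops included, and the job is handed in when it is done.

Besides the shell and the picture viewer there is one more tool, called in YAML: its name, and indented under it one key for each argument. arm_command: Moves the arm, as the interface text tells. Its arguments: {"type":"object","properties":{"commands":{"type":"string"},"force":{"type":"number"}},"required":["commands"]}

```bash
mkdir -p pics; python3 - <<'E'
from workcell import arm
import cv2
for n in("scene","top"):
    im=arm.get_image(n); cv2.imwrite(f"pics/{n}0.png",im[:,:,::-1]); print(n,arm.camera_info(n))
print(arm.get_obs())
E
```

```text
scene {'fov_y': 54.56669290243577, 'cx': 318.99304613746904, 'cy': 196.59363523069536, 'R': array([[-0.60599766,  0.79527555, -0.01742525],
       [ 0.54870508,  0.40205112, -0.73299225],
       [-0.57592497, -0.45375291, -0.68001377]]), 't': array([ 268.01220061, -229.64646613, 1171.21707667])}
top {'fov_y': 48.75310604199291, 'cx': 320.1584093622477, 'cy': 192.88701447481085, 'R': array([[ 0.02670206, -0.9996423 ,  0.00151036],
       [-0.98113404, -0.02649702, -0.19150432],
       [ 0.19147584,  0.0036317 , -0.98149061]]), 't': array([ 11.56409669, 503.79349485, 847.91996112])}
{'clock': 0.1, 'joint_pos': array([ 1.219887  ,  0.47770794,  0.02235003,  1.55629798, -0.0114828 ,
        1.10928852, -0.08312102]), 'dq': array([-0.00076273, -0.0007633 ,  0.00143115, -0.00307187,  0.00162837,
       -0.00076715,  0.00080041]), 'joint_efforts': array([ 5.11343198e-03, -5.97762108e+01,  1.61426526e+00, -2.81952202e+01,
        1.28634754e-02,  5.05880904e-03,  4.52746406e-05]), 'ee_pos': array([ 162.13977549, -654.67861018,  204.25253889]), 'eef_rot': array([ 9.92639152e-01,  1.21106956e-01, -1.60399259e-04, -7.70201851e-04]), 'contact_force': array([0.8507015 , 0.20334148, 0.19154722]), 'moment': array([-0.04233727,  0.00617996, -0.02615375]), 'gripper_force': 0.0, 'gripper_width': 85.51060686529331}
```

View pics/top0.png

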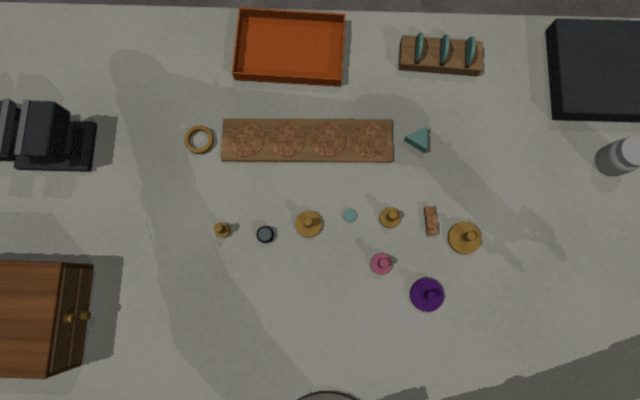

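View pics/scene0.png

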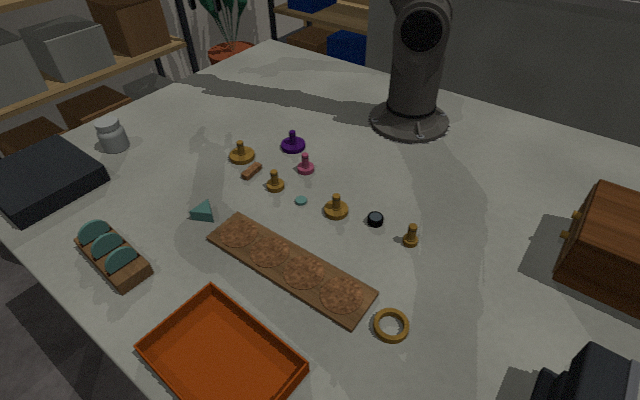

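The top view shows the brass tools at about (222,230), (309,223), (390,217) and (465,237). The ring is at (199,139), to the left (+y) of the board, and the prism is at (418,139), to the right. Next I'll zoom in to measure.

```bash
cat > h.py <<'E'
import numpy as np, cv2
from workcell import arm
def cam(n):
    c=arm.camera_info(n); f=200/np.tan(np.radians(c["fov_y"]/2)); return f,c["cx"],c["cy"],np.array(c["R"]),np.array(c["t"])
def ray(n,u,v,z):
    f,cx,cy,R,t=cam(n); C=-R.T@t; d=R.T@np.array([(u-cx)/f,(v-cy)/f,1]); return C+d*(z-C[2])/d[2]
def proj(n,X):
    f,cx,cy,R,t=cam(n); p=R@np.array(X)+t; return f*p[0]/p[2]+cx, f*p[1]/p[2]+cy
E
python3 - <<'E'
from h import *
a=cv2.imread("pics/top0.png"); b=cv2.imread("pics/scene0.png")
for i,(im,n) in enumerate(((a,"top"),(b,"scene"))):
    hsv=cv2.cvtColor(im,cv2.COLOR_BGR2HSV)
    m=cv2.inRange(hsv,(12,90,60),(32,255,255))
    k,l,s,c=cv2.connectedComponentsWithStats(m)
    for j in range(1,k):
        if s[j][4]>40: print(n,s[j],c[j].round(1))
z=4
A=cv2.resize(a[110:260,180:500],None,fx=2.5,fy=2.5,interpolation=cv2.INTER_CUBIC)
cv2.imwrite("pics/za.png",A)
B=cv2.resize(b[130:350,180:430],None,fx=2.7,fy=2.7,interpolation=cv2.INTER_CUBIC)
cv2.imwrite("pics/zb.png",B)
E
```

```text
top [266   9  19  13  48] [276.2  12.6]
top [305  12  23   8  45] [318.   15.6]
top [ 400   36   83   37 1727] [439.4  53.9]
top [266  38  22  14  52] [274.6  42.8]
top [232  63  10  15  58] [236.2  70.6]
top [242  72  19  10  69] [250.5  76.2]
top [267  74  34   9 101] [285.  78.]
top [301  76  15   9  53] [308.1  78.6]
top [321  77  19   9  54] [329.   80.4]
top [ 221  119  172   43 7154] [306.9 140. ]
top [184 126  30  28 341] [198.2 139.3]
top [379 207  22  21 336] [389.5 217.1]
top [424 207  14  28 312] [430.8 220.5]
top [295 211  27  26 549] [308.2 223.6]
top [214 223  16  15 170] [221.6 229.6]
top [448 222  34  32 837] [464.2 237.4]
top [   0  261   61  118 6214] [ 26.4 316.4]
top [ 50 268  16 104 176] [ 57.5 319.4]
top [ 64 314   8   9  59] [ 67.8 318. ]
scene [  0   0  51  13 360] [17.2  4. ]
scene [147   1  20  25 128] [156.3  12.7]
scene [ 274    0   95   34 1531] [337.7  15. ]
scene [   0    6  187  115 3064] [102.7  65.4]
scene [ 80  97  52  25 202] [105.4 109. ]
scene [229 146  26  19 329] [242.1 154.6]
scene [241 162  21  18 158] [251.2 169.6]
scene [266 175  18  18 189] [275.6 184.2]
scene [ 579  179   61   85 3448] [614.1 220.8]
scene [324 200  24  20 324] [336.4 209.2]
scene [575 201  15  37  45] [581.9 219.6]
scene [572 211  10   7  44] [576.7 213.8]
scene [ 207  212  172  118 7220] [295.9 269.3]
scene [409 223   8   8  47] [412.9 226.3]
scene [403 232  15  16 116] [411.3 239.3]
scene [ 74 237  76  58 861] [117.9 267.7]
scene [ 134  289  175  111 6761] [217.8 355.1]
scene [373 308  36  36 522] [391.1 324.9]
```

View pics/za.png

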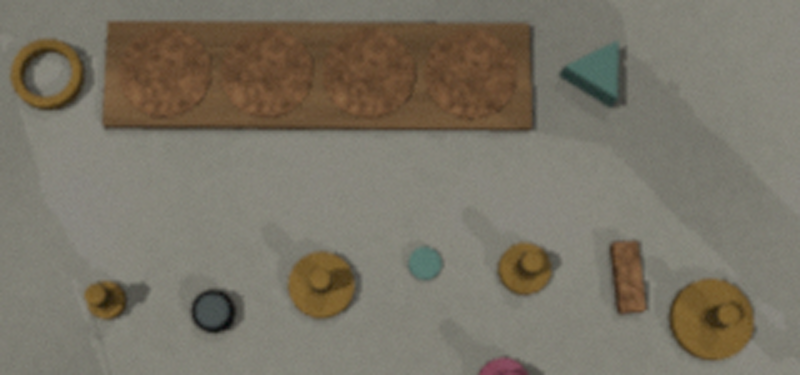

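View pics/zb.png

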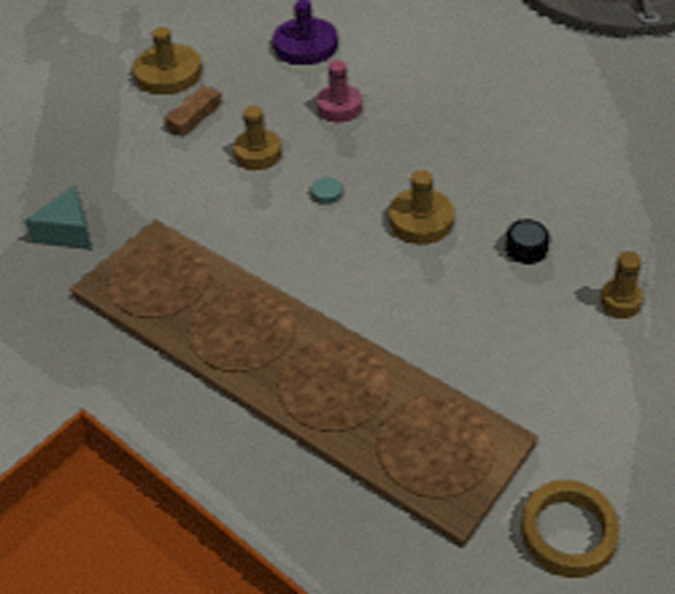

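```bash
python3 - <<'E'
from h import *
T={"top":cv2.imread("pics/top0.png"),"scene":cv2.imread("pics/scene0.png")}
bx={"top":{32:(222,230),44:(390,217),56:(308,224),68:(464,237)},"scene":{32:(411,239),44:(275,184),56:(336,209),68:(242,155)}}
st={"top":{32:(96,294),56:(318,279),44:(534,260),68:(729,315)},"scene":{68:(162,33),44:(254,112),56:(422,177),32:(629,259)}}
for n,im in T.items():
    s,ox,oy=(2.5,180,110) if n=="top" else (2.7,180,130)
    m=cv2.inRange(cv2.cvtColor(im,cv2.COLOR_BGR2HSV),(12,90,60),(32,255,255))
    k,l,ss,c=cv2.connectedComponentsWithStats(m)
    for d,(u,v) in st[n].items():
        print(n,d,"stem",ray(n,(u+.5)/s+ox-.5,(v+.5)/s+oy-.5,52).round(1))
    if n=="top":
        for d,(u,v) in bx[n].items():
            j=np.argmin(np.hypot(*(c[1:]-[u,v]).T))+1
            cn=max(cv2.findContours((l==j).astype('u1'),0,1)[0],key=len)[:,0]
            P=np.array([ray(n,*p,14)[:2] for p in cn],'f4')
            (x,y),r=cv2.minEnclosingCircle(P); print(d,"base",round(x,1),round(y,1),"diam",round(2*r,1))
    j=[j for j in range(1,k) if 7000<ss[j][4]<7400 and (n=="top" or ss[j][0]<230 and ss[j][1]<220)][0]
    cn=max(cv2.findContours((l==j).astype('u1'),0,1)[0],key=len)[:,0]
    P=np.array([ray(n,*p,12)[:2] for p in cn],'f4'); r=cv2.minAreaRect(P); print(n,"board",r)
for n,pts in (("top",[(167,73),(267,74),(370,75),(473,76)]),("scene",[(435,445),(333,384),(242,329),(159,278)])):
    s,ox,oy=(2.5,180,110) if n=="top" else (2.7,180,130)
    print(n,"discs",[ray(n,(u+.5)/s+ox-.5,(v+.5)/s+oy-.5,14)[:2].round(1).tolist() for u,v in pts])
E
```

```text
top 32 stem [427.3 226.5  52. ]
top 56 stem [444.1  50.   52. ]
top 44 stem [ 464.1 -122.7   52. ]
top 68 stem [ 424.1 -277.5   52. ]
32 base 427.1 228.0 diam 35.0
44 base 462.4 -120.9 diam 44.6
56 base 444.6 48.6 diam 55.3
68 base 423.6 -275.8 diam 69.6
top board ((626.8400268554688, 57.24273681640625), (94.95681762695312, 368.48974609375), 1.5535677671432495)
scene 68 stem [ 426.5 -271.5   52. ]
scene 44 stem [ 464.  -117.6   52. ]
scene 56 stem [445.4  50.7  52. ]
scene 32 stem [427.6 228.6  52. ]
scene board ((629.124267578125, 60.60545349121094), (95.23001098632812, 370.1690368652344), 1.3173253536224365)
top discs [[624.7, 187.6], [626.1, 101.1], [627.6, 12.0], [629.2, -77.0]]
scene discs [[626.1, 190.9], [628.3, 103.0], [630.0, 15.9], [631.2, -72.5]]
```

arm_command:
  commands: "0 0 0.243 0.347 -0.306 0.085 50;0 0 0.243 0.347 -0.306 0.085 50;0 0 0.243 0.347 -0.306 0.085 50;0 0 0.243 0.347 -0.306 0.085 50;0 0 0.243 0.347 -0.306 0.085 50;0 0 0.243 0.347 -0.306 0.085 50;0 0 0.243 0.347 -0.306 0.085 50;0 0 0.243 0.347 -0.306 0.085 50"
  force: 40

```text
clock: 0.77
ee_pos: [349.3, -383.7, 144.4]
eef_rot: [1.0, -0.0, -0.0, -0.0]
contact_force: [-0.1, -0.6, 0.1]
gripper_width: 43.1
gripper_force: 0.0
```

arm_command:
  commands: "0 0 0 0.076 -0.111 0.035 50;0 0 0 0.076 -0.111 0.035 50;0 0 0 0.076 -0.111 0.035 50;0 0 0 0.076 -0.111 0.035 50;0 0 0 0.076 -0.111 0.035 50;0 0 0 0.076 -0.111 0.035 50"

```text
clock: 1.27
ee_pos: [424.8, -274.0, 109.5]
eef_rot: [1.0, 0.001, -0.001, -0.0]
contact_force: [-0.5, -0.7, -0.2]
gripper_width: 42.8
gripper_force: 0.0
```

```bash
python3 - <<'E'
from h import *
im=arm.get_image("scene"); cv2.imwrite("pics/s1.png",cv2.resize(im[60:240,150:350,::-1],None,fx=3,fy=3))
print(arm.get_obs()["ee_pos"], proj("scene",[425,-275,110]))
E
```

```text
[ 424.26880341 -275.36507293  109.77478957] (np.float64(235.5344558149925), np.float64(122.0761664490701))
```

View pics/s1.png

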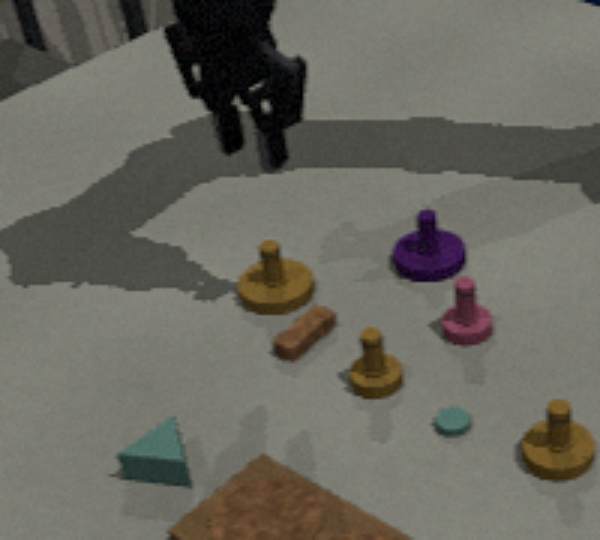

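The purple tool is at about (428,250) in the crop. The fingertips are near (253,160), higher than the projected TCP at (256,186), so I'll check the height with the top view.

```bash
python3 - <<'E'
from h import *
im=arm.get_image("top"); cv2.imwrite("pics/t1.png",cv2.resize(im[150:350,380:600,::-1],None,fx=3,fy=3))
o=arm.get_obs();print(o["ee_pos"], o["joint_pos"],proj("top",[425,-275,110]),arm.tips_ahead)
E
```

```text
[ 423.99068987 -276.06268068  109.9703272 ] [ 0.54336518  0.32577805 -0.10753037  2.03872852  0.05003186  0.77957458
 -1.16715779] (np.float64(480.48544430507343), np.float64(232.181974157203)) 8.0
```

View pics/t1.png

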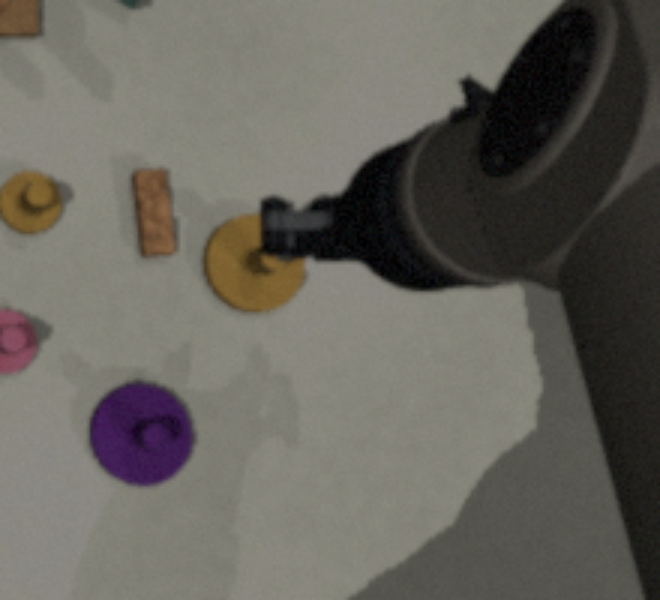

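The top view shows the gripper over the 68 tool, with its left finger edge at crop (262,228). The tips look somewhat higher than expected. I'll descend above the base and look again before closing.

arm_command:
  commands: "0 0 0 0 0 0.03 50;0 0 0 0 0 0.055 50;0 0 0 0 0 0.07 50;0 0 0 0 0 0.075 50;0 0 0 0 0 0.075 50"

```text
clock: 1.78
ee_pos: [423.3, -275.7, 34.1]
eef_rot: [1.0, -0.001, -0.001, -0.0]
contact_force: [-0.4, 0.6, 0.0]
gripper_width: 42.8
gripper_force: 0.0
```

```bash
python3 - <<'E'
from h import *
im=arm.get_image("scene"); A=cv2.resize(im[90:190,180:310,::-1],None,fx=3,fy=3)
im=arm.get_image("top"); B=cv2.resize(im[180:280,420:550,::-1],None,fx=3,fy=3)
cv2.imwrite("pics/c2.png",np.hstack([A,B]))
print(arm.get_obs()["ee_pos"], arm.get_obs()["gripper_width"])
E
```

```text
[ 424.96287075 -275.8604685    35.68864215] 42.69938314650222
```

View pics/c2.png

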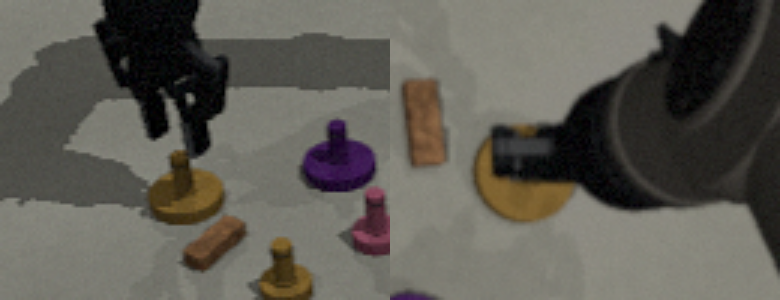

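Judging by the pictures, the tips (crop (157,137) and (197,152)) are just above the stem top at (180,158). Closing here is a safe test: it either grips 18 mm or shuts on nothing.

arm_command:
  commands: "0 0 0 0 0 0 10;0 0 0 0 0 0 10;0 0 0 0 0 0 10;0 0 0 0 0 0 10;0 0 0 0 0 0 10;0 0 0 0 0 0 10"
  force: 25

```text
clock: 2.38
ee_pos: [425.0, -274.7, 35.1]
eef_rot: [1.0, -0.0, 0.0, 0.0]
contact_force: [0.5, -0.1, 0.5]
gripper_width: 8.6
gripper_force: 0.0
```

It shut on nothing, to 8.6 mm. I'll use the picture to find where the tips really are.

```bash
python3 - <<'E'
from h import *
im=arm.get_image("scene"); A=cv2.resize(im[105:175,200:290,::-1],None,fx=4.4,fy=4.4,interpolation=cv2.INTER_CUBIC)
im=arm.get_image("top"); B=cv2.resize(im[200:270,430:520,::-1],None,fx=4.4,fy=4.4,interpolation=cv2.INTER_CUBIC)
m=np.hstack([A,B]).astype(float); cv2.imwrite("pics/c3.png",np.clip(m*1.8,0,255))
for z in (27,35,50,60): print(z,proj("scene",[425,-275,z]),proj("top",[425,-275,z]))
E
```

```text
27 (np.float64(240.63802560914638), np.float64(148.98864042345267)) (np.float64(465.94098502912084), np.float64(236.41187896260038))
35 (np.float64(240.17053340059982), np.float64(146.52343030520433)) (np.float64(467.2274235100107), np.float64(236.03774939140612))
50 (np.float64(239.28050824067913), np.float64(141.83009212839528)) (np.float64(469.70142618808904), np.float64(235.31824544711912))
60 (np.float64(238.677175102883), np.float64(138.64855684549977)) (np.float64(471.39731036646026), np.float64(234.82503848085187))[ WARN:0@1.351] global loadsave.cpp:1063 imwrite_ Unsupported depth image for selected encoder is fallbacked to CV_8U.
```

View pics/c3.png

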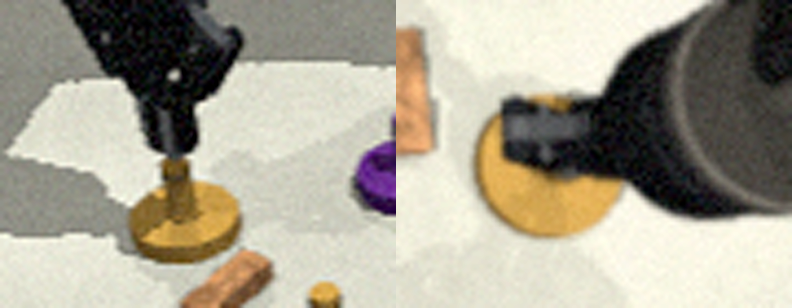

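The shut tip is at scene pixel (239,141), about z = 54. So the real tips sit about 27 mm higher than the stated geometry (true tip ≈ TCP z + 19). I'll open, descend in small steps while watching the force, then close.

arm_command:
  commands: "0 0 0 0 0 0 50;0 0 0 0 0 0 50;0 0 0 0 0 0 50;0 0 0 0 0 0 50;0 0 0 0 0 0.008 50;0 0 0 0 0 0.016 50;0 0 0 0 0 0.022 50;0 0 0 0 0 0.026 50"

```text
clock: 3.15
ee_pos: [424.2, -274.2, 7.5]
eef_rot: [1.0, -0.0, -0.001, -0.0]
contact_force: [-0.1, -0.0, 0.1]
gripper_width: 43.0
gripper_force: 0.0
```

arm_command:
  commands: "0 0 0 0 0 0 10;0 0 0 0 0 0 10;0 0 0 0 0 0 10;0 0 0 0 0 0 10;0 0 0 0 0 0 10;0 0 0 0 0 0 10"
  force: 40

```text
clock: 3.65
ee_pos: [424.5, -274.3, 8.7]
eef_rot: [1.0, -0.0, -0.0, -0.0]
contact_force: [0.2, -1.1, -5.1]
gripper_width: 16.0
gripper_force: 39.1
```

```bash
python3 - <<'E'
from h import *
im=arm.get_image("scene"); A=cv2.resize(im[105:175,200:290,::-1],None,fx=4.4,fy=4.4,interpolation=cv2.INTER_CUBIC)
im=arm.get_image("top"); B=cv2.resize(im[200:270,430:520,::-1],None,fx=4.4,fy=4.4,interpolation=cv2.INTER_CUBIC)
cv2.imwrite("pics/c4.png",cv2.convertScaleAbs(np.hstack([A,B]),alpha=1.8))
o=arm.get_obs();print(o["ee_pos"],o["contact_force"])
E
```

```text
[ 424.6336299  -274.38102994    8.74143871] [-0.47740379  0.71337924 -4.20500729]
```

View pics/c4.png

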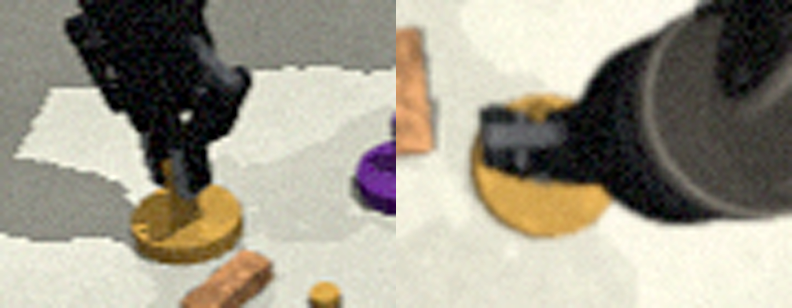

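The force rose to 39 N at a width of 16 mm, and the picture shows the fingers on either side of the stem at scene crop (180,175). I'll lift a little and check that it holds.

arm_command:
  commands: "0 0 0 0 0 -0.01 10;0 0 0 0 0 -0.025 10;0 0 0 0 0 -0.05 10;0 0 0 0 0 -0.07 10;0 0 0 0 0 -0.07 10"
  force: 60

```text
clock: 4.17
ee_pos: [427.4, -276.0, 83.1]
eef_rot: [1.0, -0.0, 0.003, 0.002]
contact_force: [0.6, -0.2, -4.8]
gripper_width: 15.4
gripper_force: 59.1
```

```bash
python3 - <<'E'
from h import *
im=arm.get_image("scene"); A=cv2.resize(im[85:165,195:285,::-1],None,fx=4.4,fy=4.4,interpolation=cv2.INTER_CUBIC)
im=arm.get_image("top"); B=cv2.resize(im[190:270,430:520,::-1],None,fx=4.4,fy=4.4,interpolation=cv2.INTER_CUBIC)
cv2.imwrite("pics/c5.png",cv2.convertScaleAbs(np.hstack([A,B]),alpha=1.8))
o=arm.get_obs();print(o["ee_pos"],o["contact_force"],o["moment"],o["gripper_width"])
E
```

```text
[ 425.32636441 -274.8632744    79.61050778] [-0.40273515  0.87326682 -5.27969824] [0.05803505 0.06337083 0.00441161] 15.8822128461076
```

View pics/c5.png

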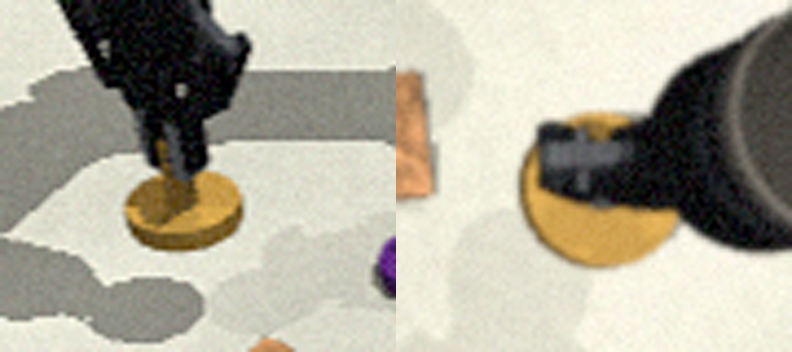

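It's held level, with about 5 N on the wrist. Now I'll measure the base centre relative to the TCP while it hangs.

```bash
cat >> h.py <<'E'
def base(n,u,v,z,d,im=None,win=45):
    """tool base centre (x,y) from the gold blob near pixel u,v with the base's upper face at z: least-squares circle of known radius"""
    from scipy.optimize import least_squares
    im=arm.get_image(n) if im is None else im
    m=cv2.inRange(cv2.cvtColor(im,cv2.COLOR_RGB2HSV),(12,90,40),(32,255,255))
    w=np.zeros_like(m); u,v=int(u),int(v); w[v-win:v+win,u-win:u+win]=1; m*=w
    k,l,s,c=cv2.connectedComponentsWithStats(m)
    cs=cv2.findContours(m,0,1)[0]; cs=[c for c in cs if len(c)>6 and np.hypot(*(c[:,0].mean(0)-[u,v]))<25]
    P=np.array([ray(n,*p,z)[:2] for p in np.vstack(cs)[:,0]])
    H=cv2.convexHull(P.astype('f4'))[:,0]
    r=d/2-1
    f=lambda q:np.hypot(*(H-q[:2]).T)-r
    s=least_squares(f,P.mean(0),loss='soft_l1',f_scale=1.0); return s.x.round(1),round(s.cost,1)
E
python3 - <<'E'
from h import *
p=proj("top",[425,-275,84]); q=proj("scene",[425,-275,84])
print(p,base("top",*p,84.5,68),q,base("scene",*q,84.5,68),arm.get_obs()["ee_pos"])
im=cv2.imread("pics/top0.png")[:,:,::-1].copy()
for d,c in {32:(222,230),44:(390,217),56:(308,224),68:(464,237)}.items(): print(d,base("top",*c,14,d,im,22))
E
```

```text
(np.float64(475.6280072226389), np.float64(233.59464245012992)) (array([ 424.9, -273.9]), np.float64(6.4)) (np.float64(237.19549878401358), np.float64(130.8352855514126)) (array([ 435.7, -259.8]), np.float64(124.4)) [ 423.89634123 -274.1466797    77.97891777]
32 (array([426.6, 227. ]), np.float64(9.6))
44 (array([ 462.6, -120.9]), np.float64(5.9))
56 (array([444.4,  48.5]), np.float64(2.6))
68 (array([ 424.2, -275.4]), np.float64(11.3))
```

The hanging base sits within 1 mm of the TCP in the top camera, so I can trust the top view. Moving to disc d at about (630.4, −75.5).

arm_command:
  commands: "0 0 0 0.025 -0.024 0 10;0 0 0 0.05 -0.048 0 10;0 0 0 0.08 -0.077 0 10;0 0 0 0.11 -0.106 0 10;0 0 0 0.14 -0.136 0 10;0 0 0 0.17 -0.165 0 10;0 0 0 0.195 -0.189 0 10;0 0 0 0.2055 -0.1995 0 10"

```text
clock: 5.03
ee_pos: [633.3, -68.3, 77.2]
eef_rot: [1.0, 0.003, 0.0, -0.002]
contact_force: [0.2, 1.7, -4.7]
gripper_width: 15.3
gripper_force: 59.1
```

arm_command:
  commands: "0 0 0 0 0 0.015 10;0 0 0 0 0 0.03 10;0 0 0 0 0 0.035 10;0 0 0 0 0 0.035 10;0 0 0 0 0 0.035 10"

```text
clock: 5.45
ee_pos: [629.5, -75.6, 42.9]
eef_rot: [1.0, -0.0, -0.001, 0.0]
contact_force: [-0.2, 0.4, -5.0]
gripper_width: 15.6
gripper_force: 59.1
```

```bash
python3 - <<'E'
from h import *
im=arm.get_image("top"); z=int; 
print(arm.get_obs()["ee_pos"],arm.get_obs()["contact_force"])
p=proj("top",[630,-75,50]); print(p,base("top",*p,49,68,im,25))
B=cv2.resize(im[100:180,300:420,::-1],None,fx=5,fy=5,interpolation=cv2.INTER_CUBIC)
cv2.imwrite("pics/c6.png",cv2.convertScaleAbs(B,alpha=1.8))
E
```

```text
[630.30719075 -75.59923352  43.83748756] [ 0.65768768 -0.47317794 -5.95145474]
(np.float64(369.82528050006124), np.float64(134.34949837132453)) (array([603.9, -65.8]), np.float64(274.0))
```

View pics/c6.png

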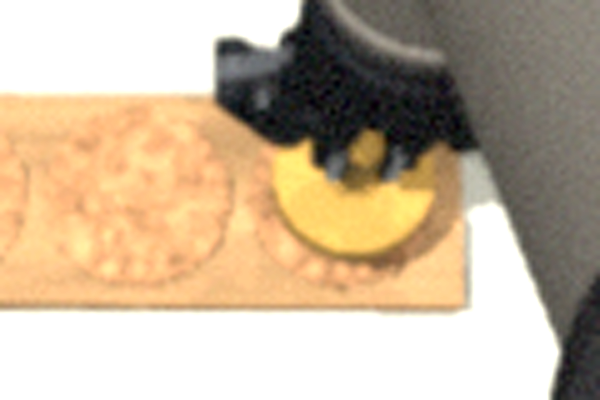

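The 68 tool hangs over the right-hand disc, with its base centre near crop (353,185). Lowering and releasing.

arm_command:
  commands: "0 0 0 0 0 0.012 10;0 0 0 0 0 0.019 10;0 0 0 0 0 0.0215 10;0 0 0 0 0 0.0215 10;0 0 0 0 0 0.0215 10"

```text
clock: 5.92
ee_pos: [630.2, -75.5, 22.7]
eef_rot: [1.0, -0.0, -0.0, 0.0]
contact_force: [-2.7, -1.3, 2.2]
gripper_width: 15.8
gripper_force: 60.0
```

arm_command:
  commands: "0 0 0 0 0 0 45;0 0 0 0 0 0 45;0 0 0 0 0 0 45;0 0 0 0 0 0 45;0 0 0 0 0 -0.02 45;0 0 0 0 0 -0.05 45;0 0 0 0 0 -0.08 45;0 0 0 0 0 -0.08 45"

```text
clock: 6.58
ee_pos: [634.8, -75.3, 108.7]
eef_rot: [1.0, -0.0, 0.005, 0.0]
contact_force: [1.3, 0.5, 0.7]
gripper_width: 38.5
gripper_force: 0.0
```

arm_command:
  commands: "0 0 0 -0.035 0.01 0 50;0 0 0 -0.075 0.02 0 50;0 0 0 -0.115 0.031 0 50;0 0 0 -0.15 0.04 0 50;0 0 0 -0.1675 0.045 0 50;0 0 0 -0.1675 0.045 0 50;0 0 0 -0.1675 0.045 0 50"

```text
clock: 7.17
ee_pos: [462.8, -120.6, 102.8]
eef_rot: [1.0, -0.001, 0.001, 0.0]
contact_force: [-0.2, -0.4, 0.3]
gripper_width: 42.2
gripper_force: 0.0
```

```bash
python3 - <<'E'
from h import *
im=arm.get_image("top"); sc=arm.get_image("scene")
print(arm.get_obs()["ee_pos"])
B=cv2.resize(im[100:180,300:420,::-1],None,fx=4,fy=4,interpolation=cv2.INTER_CUBIC)
A=cv2.resize(sc[190:270,190:270,::-1],None,fx=4,fy=4,interpolation=cv2.INTER_CUBIC)
cv2.imwrite("pics/c7.png",cv2.convertScaleAbs(np.hstack([B,A]),alpha=1.4))
E
```

```text
[ 464.5833053  -119.81302335  102.8156145 ]
```

View pics/c7.png

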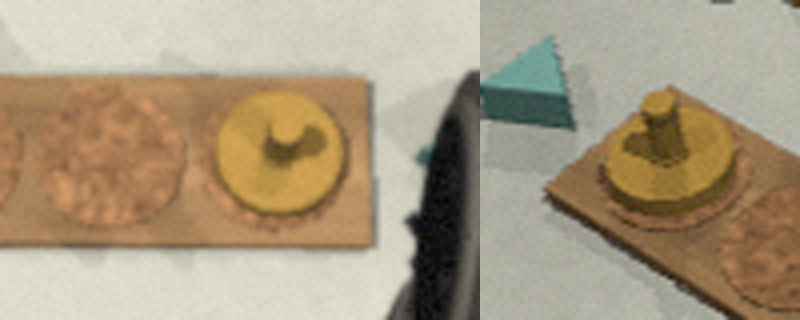

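The 68 tool stands on disc d, with its base circle centred near top crop (281,152). Computing the offset from the disc.

```bash
python3 - <<'E'
from h import *
g=lambda u,v,z:ray("top",(u+.5)/4+300-.5,(v+.5)/4+100-.5,z)[:2].round(1)
print("tool",g(281,151.5,28),"disc d",g(277.5,158,14),"disc c",g(113.5,156.5,14))
s=lambda u,v,z:ray("scene",(u-480+.5)/4+190-.5,(v+.5)/4+190-.5,z)[:2].round(1)
print("scene tool stem top",s(660,101,66),"base",s(670,152,28))
im=arm.get_image("top")
# cork rim: wood vs cork by texture is weak; board edges instead (z=12 face)
m=cv2.inRange(cv2.cvtColor(im,cv2.COLOR_RGB2HSV),(5,60,40),(32,255,255))
k,l,ss,c=cv2.connectedComponentsWithStats(m); j=l[140,290]
cn=max(cv2.findContours((l==j).astype('u1'),0,1)[0],key=len)[:,0]
print(cv2.minAreaRect(np.array([ray("top",*p,12)[:2] for p in cn],'f4')))
print(base("top",370,138,28,68,im,20))
for u in (240,300,340,380):
    col=im[105:175,u].astype(int); print(u,[i+105 for i in np.where(np.abs(np.diff(col[:,0]-col[:,2]))>12)[0]])
E
```

```text
tool [630.4 -77.6] disc d [631.4 -77.2] disc c [629.8  11.4]
scene tool stem top [629.5 -74.1] base [630.5 -74.4]
((627.9739990234375, 57.40446472167969), (97.23265075683594, 370.3236083984375), 1.553566336631775)
(array([618.5, -84.9]), np.float64(276.5))
240 [np.int64(117), np.int64(118), np.int64(159), np.int64(160)]
300 [np.int64(117), np.int64(118), np.int64(160), np.int64(161)]
340 [np.int64(118), np.int64(119), np.int64(160), np.int64(161)]
380 [np.int64(118), np.int64(119), np.int64(148), np.int64(149), np.int64(160), np.int64(161)]
```

The 68 tool is within about 1 mm of the disc centre. Grasping the 44 tool now.

arm_command:
  commands: "0 0 0 0 0 0.03 50;0 0 0 0 0 0.06 50;0 0 0 0 0 0.08 50;0 0 0 0 0 0.09 50;0 0 0 0 0 0.0935 50;0 0 0 0 0 0.0935 50"

```text
clock: 7.82
ee_pos: [463.4, -119.7, 8.4]
eef_rot: [1.0, 0.0, -0.0, -0.0]
contact_force: [-0.3, 0.1, -0.4]
gripper_width: 43.0
gripper_force: 0.0
```

arm_command:
  commands: "0 0 0 0 0 0 10;0 0 0 0 0 0 10;0 0 0 0 0 0 10;0 0 0 0 0 0 10;0 0 0 0 0 0 10;0 0 0 0 0 0 10"
  force: 60

```text
clock: 8.32
ee_pos: [464.2, -120.6, 10.1]
eef_rot: [1.0, -0.0, 0.001, 0.0]
contact_force: [-0.2, -0.5, 6.5]
gripper_width: 15.6
gripper_force: 59.0
```

arm_command:
  commands: "0 0 0 0 0 -0.01 10;0 0 0 0 0 -0.025 10;0 0 0 0 0 -0.05 10;0 0 0 0 0 -0.07 10;0 0 0 0 0 -0.07 10;0 0 0 0 0 -0.07 10"

```text
clock: 8.82
ee_pos: [463.5, -120.3, 80.1]
eef_rot: [1.0, -0.0, 0.001, 0.0]
contact_force: [-0.5, -0.3, -2.3]
gripper_width: 15.4
gripper_force: 59.0
```

```bash
python3 - <<'E'
from h import *
p=proj("top",[463,-120.5,84]); print(base("top",*p,84.5,44,None,25),arm.get_obs()["ee_pos"],arm.get_obs()["contact_force"])
E
```

```text
(array([ 462. , -120.1]), np.float64(48.5)) [ 462.53691754 -120.12261893   78.99629217] [ 0.69672609  1.39514549 -1.83867739]
```

arm_command:
  commands: "0 0 0 0.018 -0.024 0 10;0 0 0 0.041 -0.055 0 10;0 0 0 0.064 -0.086 0 10;0 0 0 0.088 -0.118 0 10;0 0 0 0.111 -0.149 0 10;0 0 0 0.134 -0.18 0 10;0 0 0 0.155 -0.208 0 10;0 0 0 0.165 -0.221 0 10"

```text
clock: 9.53
ee_pos: [628.8, 106.7, 77.2]
eef_rot: [1.0, 0.002, -0.0, -0.001]
contact_force: [0.7, 1.5, -1.5]
gripper_width: 15.1
gripper_force: 59.0
```

arm_command:
  commands: "0 0 0 0 0 0 10;0 0 0 0 0 0.02 10;0 0 0 0 0 0.04 10;0 0 0 0 0 0.05 10;0 0 0 0 0 0.0565 10;0 0 0 0 0 0.0565 10;0 0 0 0 0 0.0565 10"

```text
clock: 10.12
ee_pos: [626.8, 99.6, 23.1]
eef_rot: [1.0, -0.001, -0.001, 0.001]
contact_force: [-5.5, -2.3, 10.7]
gripper_width: 15.2
gripper_force: 63.5
```

arm_command:
  commands: "0 0 0 0 0 0 45;0 0 0 0 0 0 45;0 0 0 0 0 0 45;0 0 0 0 0 0 45;0 0 0 0 0 -0.02 45;0 0 0 0 0 -0.05 45;0 0 0 0 0 -0.08 45;0 0 0 0 0 -0.08 45"

```text
clock: 10.78
ee_pos: [631.9, 101.7, 108.4]
eef_rot: [1.0, -0.0, 0.005, -0.001]
contact_force: [1.3, 0.2, 0.5]
gripper_width: 38.3
gripper_force: 0.0
```

arm_command:
  commands: "0 0 0 -0.035 0.01 0 50;0 0 0 -0.075 0.021 0 50;0 0 0 -0.115 0.032 0 50;0 0 0 -0.15 0.042 0 50;0 0 0 -0.175 0.049 0 50;0 0 0 -0.1835 0.0515 0 50;0 0 0 -0.1835 0.0515 0 50;0 0 0 -0.1835 0.0515 0 50"

```text
clock: 11.45
ee_pos: [445.8, 49.7, 102.8]
eef_rot: [1.0, -0.0, 0.001, -0.0]
contact_force: [-0.3, -0.9, -0.2]
gripper_width: 42.7
gripper_force: 0.0
```

arm_command:
  commands: "0 0 0 0 0 0.03 50;0 0 0 0 0 0.06 50;0 0 0 0 0 0.08 50;0 0 0 0 0 0.09 50;0 0 0 0 0 0.0935 50;0 0 0 0 0 0.0935 50"

```text
clock: 11.95
ee_pos: [445.3, 49.8, 8.4]
eef_rot: [1.0, 0.0, -0.0, -0.0]
contact_force: [0.4, -0.0, 0.9]
gripper_width: 42.7
gripper_force: 0.0
```

arm_command:
  commands: "0 0 0 0 0 0 10;0 0 0 0 0 0 10;0 0 0 0 0 0 10;0 0 0 0 0 0 10;0 0 0 0 0 0 10;0 0 0 0 0 0 10"

```text
clock: 12.45
ee_pos: [445.8, 49.4, 10.1]
eef_rot: [1.0, -0.0, 0.001, -0.0]
contact_force: [0.4, -0.6, 7.4]
gripper_width: 15.1
gripper_force: 58.5
```

arm_command:
  commands: "0 0 0 0 0 -0.01 10;0 0 0 0 0 -0.025 10;0 0 0 0 0 -0.05 10;0 0 0 0 0 -0.07 10;0 0 0 0 0 -0.07 10;0 0 0 0 0 -0.07 10"

```text
clock: 12.95
ee_pos: [445.0, 49.4, 79.9]
eef_rot: [1.0, -0.0, 0.001, -0.0]
contact_force: [-0.3, -0.4, -4.1]
gripper_width: 15.3
gripper_force: 58.9
```

```bash
python3 - <<'E'
from h import *
p=proj("top",[444.5,49,84]); im=arm.get_image("top"); print(base("top",*p,84.5,56,im,30),arm.get_obs()["ee_pos"],arm.get_obs()["contact_force"])
B=cv2.resize(im[100:260,210:410,::-1],None,fx=4,fy=4,interpolation=cv2.INTER_CUBIC)[:600]
cv2.imwrite("pics/c8.png",cv2.convertScaleAbs(B,alpha=1.4))
E
```

```text
Traceback (most recent call last):
  File "h.py", line 17, in base
    P=np.array([ray(n,*p,z)[:2] for p in np.vstack(cs)[:,0]])
                                         ~~~~~~~~~^^^^
ValueError: need at least one array to concatenate
```

It's held (−4 N on the wrist); the base is only hidden by the arm from above. Placing it on disc c.

arm_command:
  commands: "0 0 0 0.025 0.005 0 10;0 0 0 0.055 0.011 0 10;0 0 0 0.085 0.017 0 10;0 0 0 0.115 0.023 0 10;0 0 0 0.145 0.029 0 10;0 0 0 0.17 0.034 0 10;0 0 0 0.1845 0.0365 0 10;0 0 0 0.1845 0.0365 0 10"

```text
clock: 13.67
ee_pos: [631.0, 11.6, 76.7]
eef_rot: [1.0, -0.001, -0.0, 0.0]
contact_force: [-0.6, 0.3, -3.2]
gripper_width: 15.3
gripper_force: 58.8
```

arm_command:
  commands: "0 0 0 0 0 0 10;0 0 0 0 0 0.02 10;0 0 0 0 0 0.04 10;0 0 0 0 0 0.05 10;0 0 0 0 0 0.056 10;0 0 0 0 0 0.056 10;0 0 0 0 0 0.056 10"

```text
clock: 14.25
ee_pos: [625.8, 13.0, 24.4]
eef_rot: [1.0, 0.0, -0.003, 0.0]
contact_force: [-11.9, 0.2, 17.1]
gripper_width: 15.5
gripper_force: 61.0
```

arm_command:
  commands: "0 0 0 0 0 0 45;0 0 0 0 0 0 45;0 0 0 0 0 0 45;0 0 0 0 0 0 45;0 0 0 0 0 -0.02 45;0 0 0 0 0 -0.05 45;0 0 0 0 0 -0.08 45;0 0 0 0 0 -0.08 45"

```text
clock: 14.92
ee_pos: [633.1, 13.3, 108.9]
eef_rot: [1.0, -0.0, 0.005, -0.0]
contact_force: [1.0, 0.5, 0.2]
gripper_width: 38.6
gripper_force: 0.0
```

arm_command:
  commands: "0 0 0 -0.024 -0.026 0 50;0 0 0 -0.051 -0.054 0 50;0 0 0 -0.078 -0.083 0 50;0 0 0 -0.105 -0.112 0 50;0 0 0 -0.132 -0.14 0 50;0 0 0 -0.16 -0.17 0 50;0 0 0 -0.186 -0.198 0 50;0 0 0 -0.202 -0.215 0 50"

```text
clock: 15.58
ee_pos: [424.0, 231.0, 102.9]
eef_rot: [1.0, 0.002, -0.0, -0.001]
contact_force: [0.4, 0.2, -0.3]
gripper_width: 42.5
gripper_force: 0.0
```

arm_command:
  commands: "0 0 0 0 0 0 50;0 0 0 0 0 0.03 50;0 0 0 0 0 0.06 50;0 0 0 0 0 0.08 50;0 0 0 0 0 0.09 50;0 0 0 0 0 0.094 50;0 0 0 0 0 0.094 50"

```text
clock: 16.17
ee_pos: [427.1, 227.5, 8.4]
eef_rot: [1.0, -0.0, -0.0, 0.0]
contact_force: [0.3, 0.5, 0.8]
gripper_width: 42.6
gripper_force: 0.0
```

arm_command:
  commands: "0 0 0 0 0 0 10;0 0 0 0 0 0 10;0 0 0 0 0 0 10;0 0 0 0 0 0 10;0 0 0 0 0 0 10;0 0 0 0 0 0 10"

```text
clock: 16.67
ee_pos: [428.0, 228.4, 10.2]
eef_rot: [1.0, -0.0, 0.001, -0.001]
contact_force: [-0.3, 0.2, 7.1]
gripper_width: 15.7
gripper_force: 58.6
```

arm_command:
  commands: "0 0 0 0 0 -0.01 10;0 0 0 0 0 -0.025 10;0 0 0 0 0 -0.05 10;0 0 0 0 0 -0.07 10;0 0 0 0 0 -0.07 10;0 0 0 0 0 -0.07 10"

```text
clock: 17.17
ee_pos: [427.9, 228.3, 80.5]
eef_rot: [1.0, -0.0, 0.002, -0.001]
contact_force: [-0.4, -0.7, -1.5]
gripper_width: 15.1
gripper_force: 58.6
```

```bash
python3 - <<'E'
from h import *
print(arm.get_obs()["ee_pos"],arm.get_obs()["contact_force"])
im=arm.get_image("top"); 
for d,X in {68:(630.5,-75.5),56:(629,12.5),44:(627,100.5)}.items():
    # brass vs board: saturation/hue mask
    p=proj("top",[*X,28]); print(d,p,im[int(p[1])+4,int(p[0])-5])
hsv=cv2.cvtColor(im,cv2.COLOR_RGB2HSV)
print("brass",hsv[141,366],"cork",hsv[145,248],"wood",hsv[121,300])
E
```

```text
[427.92350652 228.31166783  80.47186697] [-0.394747   -0.66503189 -1.48434968]
68 (np.float64(368.9056458638221), np.float64(137.45121683013784)) [148 117  60]
56 (np.float64(327.61997781082226), np.float64(137.04968912361554)) [149 116  59]
44 (np.float64(286.32744604978586), np.float64(136.87260226483096)) [151 118  58]
brass [ 19 152 129] cork [ 15 128 128] wood [ 16 121 141]
```

arm_command:
  commands: "0 0 0 0.025 0.005 0 10;0 0 0 0.055 0.011 0 10;0 0 0 0.09 0.018 0 10;0 0 0 0.125 0.025 0 10;0 0 0 0.155 0.031 0 10;0 0 0 0.18 0.036 0 10;0 0 0 0.198 0.039 0 10;0 0 0 0.198 0.039 0 10"

```text
clock: 17.88
ee_pos: [628.1, 186.3, 77.2]
eef_rot: [1.0, -0.002, 0.0, 0.001]
contact_force: [0.4, 0.6, -1.1]
gripper_width: 15.5
gripper_force: 58.6
```

arm_command:
  commands: "0 0 0 0 0 0 10;0 0 0 0 0 0.02 10;0 0 0 0 0 0.04 10;0 0 0 0 0 0.05 10;0 0 0 0 0 0.051 10;0 0 0 0 0 0.051 10;0 0 0 0 0 0.0555 10;0 0 0 0 0 0.0555 10"

```text
clock: 18.55
ee_pos: [625.8, 189.4, 24.3]
eef_rot: [1.0, -0.0, 0.001, -0.0]
contact_force: [1.6, 0.8, -1.9]
gripper_width: 15.4
gripper_force: 58.8
```

arm_command:
  commands: "0 0 0 0 0 0 45;0 0 0 0 0 0 45;0 0 0 0 0 0 45;0 0 0 0 0 0 45;0 0 0 0 0 -0.02 45;0 0 0 0 0 -0.05 45;0 0 0 0 0 -0.08 45;0 0 0 0 0 -0.08 45"

```text
clock: 19.22
ee_pos: [628.9, 190.3, 109.9]
eef_rot: [1.0, -0.0, 0.005, -0.002]
contact_force: [1.0, 0.6, 0.4]
gripper_width: 38.6
gripper_force: 0.0
```

arm_command:
  commands: "0 0 0 -0.04 0 -0.02 45;0 0 0 -0.08 0 -0.03 45;0 0 0 -0.12 0 -0.03 45;0 0 0 -0.15 0 -0.03 45;0 0 0 -0.18 0 -0.03 45;0 0 0 -0.18 0 -0.03 45;0 0 0 -0.18 0 -0.03 45"

```text
clock: 19.8
ee_pos: [444.0, 188.9, 133.7]
eef_rot: [1.0, 0.001, 0.0, 0.0]
contact_force: [1.1, 0.7, 0.6]
gripper_width: 38.4
gripper_force: 0.0
```

```bash
python3 - <<'E'
from h import *
print(arm.get_obs()["ee_pos"])
im=arm.get_image("top"); B=cv2.resize(im[110:175,180:380,::-1],None,fx=4,fy=4,interpolation=cv2.INTER_CUBIC)
sc=arm.get_image("scene"); A=cv2.resize(sc[190:340,190:420,::-1],None,fx=2.2,fy=2.2,interpolation=cv2.INTER_CUBIC)
A=cv2.copyMakeBorder(A,0,0,0,800-A.shape[1],0); print(A.shape,B.shape)
cv2.imwrite("pics/c9.png",cv2.convertScaleAbs(np.vstack([B,A]),alpha=1.5))
hsv=cv2.cvtColor(im,cv2.COLOR_RGB2HSV)
m=cv2.inRange(hsv,(17,136,80),(30,255,255)); cv2.imwrite("pics/m9.png",m)
E
```

```text
[443.95284863 188.92134997 133.73932202]
(330, 800, 3) (260, 800, 3)
```

View pics/c9.png

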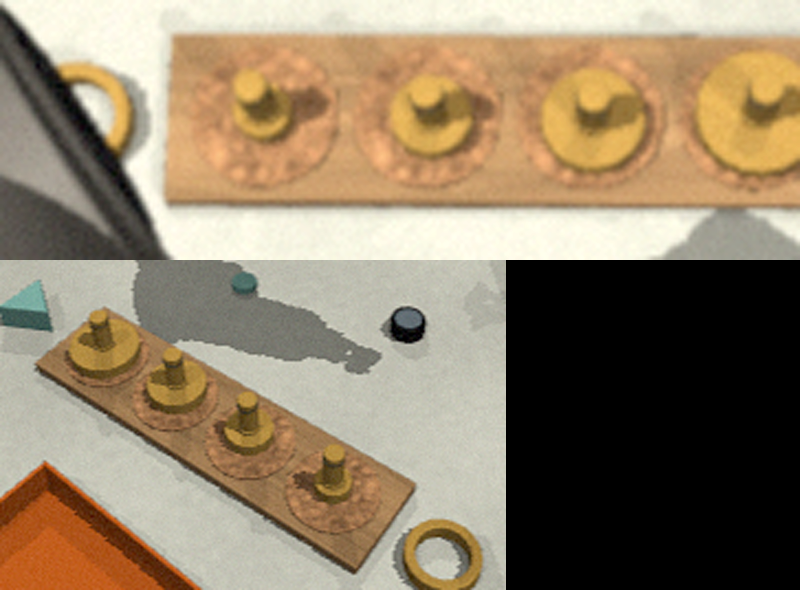

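All four stand upright on the discs, in the order 32, 44, 56, 68 from the ring end (top crop about (264,112), (432,116), (593,119) and (760,112)). Working out the offsets.

```bash
python3 - <<'E'
from h import *
g=lambda u,v,z:ray("top",(u+.5)/4+180-.5,(v+.5)/4+110-.5,z)[:2]
T={32:(236,292,140),44:(390,474,157),56:(541,646,172)}
D={32:(193,338,45,187),44:(355,501,46,187),56:(518,664,46,188)}
for d in T:
    l,r,b=T[d]; L,R,t,B=D[d]
    t0=g((l+r)/2,b,14); t1=g((l+r)/2,b,28); y=(g(l,115,28)[1]+g(r,115,28)[1])/2
    dc=g((L+R)/2,(t+B)/2,14)
    print(d,"tool x",(t1[0]+d/2).round(1),(t0[0]+d/2).round(1),"y",y.round(1),"disc",dc.round(1))
m=cv2.imread("pics/m9.png",0)
from scipy.optimize import least_squares
for d,X in {32:(625,188.5),44:(627,100.5),56:(628,12.5),68:(630.5,-75.5)}.items():
    Y,Xp=np.nonzero(m); P=np.array([ray("top",u,v,28)[:2] for u,v in zip(Xp,Y)])
    k=np.hypot(*(P-X).T)<d/2+5; H=cv2.convexHull(P[k].astype('f4'))[:,0]
    s=least_squares(lambda q:np.hypot(*(H-q).T)-d/2,X,loss='soft_l1'); print(d,s.x.round(1),"n",k.sum())
# scene view: stem top centres at z=66, disc centres at z=14 (2.2x, off 190,190, rows -260)
h=lambda u,v,z:ray("scene",(u+.5)/2.2+189.5,(v-260+.5)/2.2+189.5,z)[:2].round(1)
print([h(u,v,66) for u,v in((334,453),(247,400),(173,354),(100,316))],[h(u,v,14) for u,v in((334,489),(250,435),(174,387),(106,343))])
E
```

```text
32 tool x 623.5 627.7 y 187.0 disc [625.3 188.7]
44 tool x 622.5 626.7 y 97.6 disc [627.4 100.9]
56 tool x 622.6 626.7 y 11.6 disc [629.5  12.8]
32 [625.4 189.1] n 161Traceback (most recent call last):
  File "<stdin>", line 13, in <module>
  File "h.py", line 6, in ray
    f,cx,cy,R,t=cam(n); C=-R.T@t; d=R.T@np.array([(u-cx)/f,(v-cy)/f,1]); return C+d*(z-C[2])/d[2]
                ~~~^^^
  File "h.py", line 4, in cam
    c=arm.camera_info(n); f=200/np.tan(np.radians(c["fov_y"]/2)); return f,c["cx"],c["cy"],np.array(c["R"]),np.array(c["t"])
ValueError: time passes only in moves, steps and waits
```

```bash
sed -i 's/^def cam/from functools import lru_cache\n@lru_cache\ndef cam/' h.py; python3 - <<'E'
from h import *
from scipy.optimize import least_squares
m=cv2.imread("pics/m9.png",0); Y,Xp=np.nonzero(m[110:175,200:420]); Y+=110; Xp+=200
P=np.array([ray("top",u,v,28)[:2] for u,v in zip(Xp,Y)])
for d,X in {32:(625,188.5),44:(627,100.5),56:(628,12.5),68:(630.5,-75.5)}.items():
    k=np.hypot(*(P-X).T)<d/2+5; H=cv2.convexHull(P[k].astype('f4'))[:,0]
    s=least_squares(lambda q:np.hypot(*(H-q).T)-d/2,X,loss='soft_l1'); print(d,s.x.round(1),"n",k.sum())
h=lambda u,v,z:ray("scene",(u+.5)/2.2+189.5,(v-260+.5)/2.2+189.5,z)[:2].round(1)
for a,b in zip([h(u,v,66) for u,v in((334,453),(247,400),(173,354),(100,316))],[h(u,v,14) for u,v in((334,489),(250,435),(174,387),(106,343))]):print(a,b,a-b)
E
```

```text
32 [625.4 189.1] n 161
44 [623.1  98.3] n 311
56 [623.5  11.9] n 525
68 [629.9 -76.1] n 780
[625.3 190.6] [624.1 191.2] [ 1.2 -0.6]
[625. 101.] [623.   99.6] [2.  1.4]
[623.8  15. ] [622.7   7.7] [1.1 7.3]
[629.4 -72.5] [621.4 -84.6] [ 8.  12.1]
```

The 32 and 68 tools are within about 1 mm. The 56 tool is about 5.5 mm short in x and the 44 about 3.5 mm, probably from pressing during release. I'll regrasp both and nudge them forward, the 56 first.

arm_command:
  commands: "0 0 0 0.025 0.025 0 50;0 0 0 0.052 0.051 0 50;0 0 0 0.079 0.078 0 50;0 0 0 0.106 0.104 0 50;0 0 0 0.133 0.13 0 50;0 0 0 0.16 0.157 0 50;0 0 0 0.179 0.176 0 50;0 0 0 0.179 0.176 0 50"

```text
clock: 20.57
ee_pos: [628.9, 5.0, 132.9]
eef_rot: [1.0, -0.005, 0.002, 0.002]
contact_force: [-0.1, 0.3, -0.4]
gripper_width: 42.6
gripper_force: 0.0
```

arm_command:
  commands: "0 0 0 0 0 0 50;0 0 0 0 0 0.035 50;0 0 0 0 0 0.07 50;0 0 0 0 0 0.095 50;0 0 0 0 0 0.108 50;0 0 0 0 0 0.109 50;0 0 0 0 0 0.109 50"

```text
clock: 21.15
ee_pos: [623.9, 13.6, 24.4]
eef_rot: [1.0, 0.0, -0.0, -0.0]
contact_force: [0.8, 0.2, -0.1]
gripper_width: 42.9
gripper_force: 0.0
```

arm_command:
  commands: "0 0 0 0 0 0 10;0 0 0 0 0 0 10;0 0 0 0 0 0 10;0 0 0 0 0 0 10;0 0 0 0 0 0 10;0 0 0 0 0 0 10"
  force: 40

```text
clock: 21.65
ee_pos: [625.5, 13.0, 26.5]
eef_rot: [1.0, -0.0, 0.002, -0.0]
contact_force: [-0.7, -0.2, 7.3]
gripper_width: 16.0
gripper_force: 39.1
```

arm_command:
  commands: "0 0 0 0 0 -0.008 10;0 0 0 0 0 -0.008 10;0 0 0 0.0055 0 -0.008 10;0 0 0 0.0055 0 -0.008 10;0 0 0 0.0055 0 -0.008 10;0 0 0 0.0055 0 -0.004 10;0 0 0 0.0055 0 -0.0005 10;0 0 0 0.0055 0 -0.0005 10"

```text
clock: 22.32
ee_pos: [629.5, 12.8, 26.4]
eef_rot: [1.0, -0.0, -0.0, 0.0]
contact_force: [-6.1, -1.6, 14.6]
gripper_width: 16.1
gripper_force: 40.8
```

arm_command:
  commands: "0 0 0 0 0 -0.004 10;0 0 0 0 0 -0.004 10;0 0 0 0 0 -0.004 10;0 0 0 0 0 -0.0025 10;0 0 0 0 0 -0.0025 10;0 0 0 0 0 -0.0025 10"

```text
clock: 22.82
ee_pos: [629.1, 12.8, 26.8]
eef_rot: [1.0, -0.0, -0.0, 0.0]
contact_force: [-0.6, 0.2, -3.1]
gripper_width: 15.9
gripper_force: 39.3
```

arm_command:
  commands: "0 0 0 0 0 0 45;0 0 0 0 0 0 45;0 0 0 0 0 0 45;0 0 0 0 0 0 45;0 0 0 0 0 -0.02 45;0 0 0 0 0 -0.05 45;0 0 0 0 0 -0.08 45;0 0 0 0 0 -0.08 45"

```text
clock: 23.48
ee_pos: [633.7, 13.2, 113.8]
eef_rot: [1.0, -0.0, 0.005, -0.0]
contact_force: [1.1, -0.4, 0.1]
gripper_width: 38.4
gripper_force: 0.0
```

arm_command:
  commands: "0 0 0 -0.001 -0.03 0 50;0 0 0 -0.004 -0.06 0 50;0 0 0 -0.0055 -0.08 0 50;0 0 0 -0.0055 -0.088 0 50;0 0 0 -0.0055 -0.088 0 50;0 0 0 -0.0055 -0.088 0.03 50;0 0 0 -0.0055 -0.088 0.06 50;0 0 0 -0.0055 -0.088 0.075 50"

```text
clock: 24.15
ee_pos: [622.7, 97.5, 29.4]
eef_rot: [1.0, -0.001, -0.001, 0.001]
contact_force: [-0.1, -0.2, -1.2]
gripper_width: 43.1
gripper_force: 0.0
```

arm_command:
  commands: "0 0 0 0 0 0.007 50;0 0 0 0 0 0.007 50;0 0 0 0 0 0.007 10;0 0 0 0 0 0.007 10;0 0 0 0 0 0.007 10;0 0 0 0 0 0.007 10;0 0 0 0 0 0.007 10;0 0 0 0 0 0.007 10"

```text
clock: 24.82
ee_pos: [625.3, 100.3, 26.8]
eef_rot: [1.0, -0.0, 0.001, 0.0]
contact_force: [0.7, -2.4, 6.5]
gripper_width: 16.1
gripper_force: 39.5
```

arm_command:
  commands: "0 0 0 0 0 -0.01 10;0 0 0 0 0 -0.01 10;0 0 0 0.0035 0 -0.01 10;0 0 0 0.0035 0 -0.01 10;0 0 0 0.0035 0 -0.01 10;0 0 0 0.0035 0 -0.006 10;0 0 0 0.0035 0 -0.003 10;0 0 0 0.0035 0 -0.003 10"

```text
clock: 25.48
ee_pos: [626.6, 100.8, 27.2]
eef_rot: [1.0, -0.0, -0.001, 0.0]
contact_force: [0.2, 0.2, -2.3]
gripper_width: 15.9
gripper_force: 39.2
```

arm_command:
  commands: "0 0 0 0 0 0 10;0 0 0 0 0 0 45;0 0 0 0 0 0 45;0 0 0 0 0 0 45;0 0 0 0 0 0 45;0 0 0 0 0 -0.025 45;0 0 0 0 0 -0.055 45;0 0 0 0 0 -0.09 45"

```text
clock: 26.15
ee_pos: [626.1, 100.5, 118.0]
eef_rot: [1.0, -0.0, -0.002, 0.0]
contact_force: [1.0, 0.1, -0.3]
gripper_width: 38.5
gripper_force: 0.0
```

arm_command:
  commands: "0 0 0 -0.03 0.03 -0.01 45;0 0 0 -0.06 0.05 -0.02 45;0 0 0 -0.09 0.08 -0.02 45;0 0 0 -0.12 0.11 -0.02 45;0 0 0 -0.15 0.14 -0.02 45;0 0 0 -0.18 0.17 -0.02 45;0 0 0 -0.2 0.2 -0.02 45;0 0 0 -0.2 0.2 -0.02 45"

```text
clock: 26.82
ee_pos: [422.0, -105.2, 138.2]
eef_rot: [1.0, -0.004, -0.002, 0.001]
contact_force: [-0.4, 0.5, 0.2]
gripper_width: 38.7
gripper_force: 0.0
```

```bash
python3 - <<'E'
from h import *
from scipy.optimize import least_squares
print(arm.get_obs()["ee_pos"],arm.get_obs()["clock"])
im=arm.get_image("top"); sc=arm.get_image("scene")
m=cv2.inRange(cv2.cvtColor(im,cv2.COLOR_RGB2HSV),(17,136,80),(30,255,255))
Y,Xp=np.nonzero(m[110:175,200:420]); Y+=110; Xp+=200
P=np.array([ray("top",u,v,28)[:2] for u,v in zip(Xp,Y)])
for d,X in {32:(625,188.5),44:(627,100.5),56:(628,12.5),68:(630.5,-75.5)}.items():
    k=np.hypot(*(P-X).T)<d/2+5; H=cv2.convexHull(P[k].astype('f4'))[:,0]
    s=least_squares(lambda q:np.hypot(*(H-q).T)-d/2,X,loss='soft_l1'); print(d,s.x.round(1),"n",k.sum())
B=cv2.resize(im[110:175,220:420,::-1],None,fx=4,fy=4,interpolation=cv2.INTER_CUBIC)
A=cv2.resize(sc[190:340,190:420,::-1],None,fx=2.2,fy=2.2,interpolation=cv2.INTER_CUBIC)
A=cv2.copyMakeBorder(A,0,0,0,800-A.shape[1],0)
cv2.imwrite("pics/c10.png",cv2.convertScaleAbs(np.vstack([B,A]),alpha=1.5))
E
```

```text
[ 421.96553451 -105.24354977  138.21198318] 26.8167
32 [625.9 189.2] n 157
44 [625.6  99.4] n 275
56 [627.   12.1] n 513
68 [630.1 -76.5] n 773
```

View pics/c10.png

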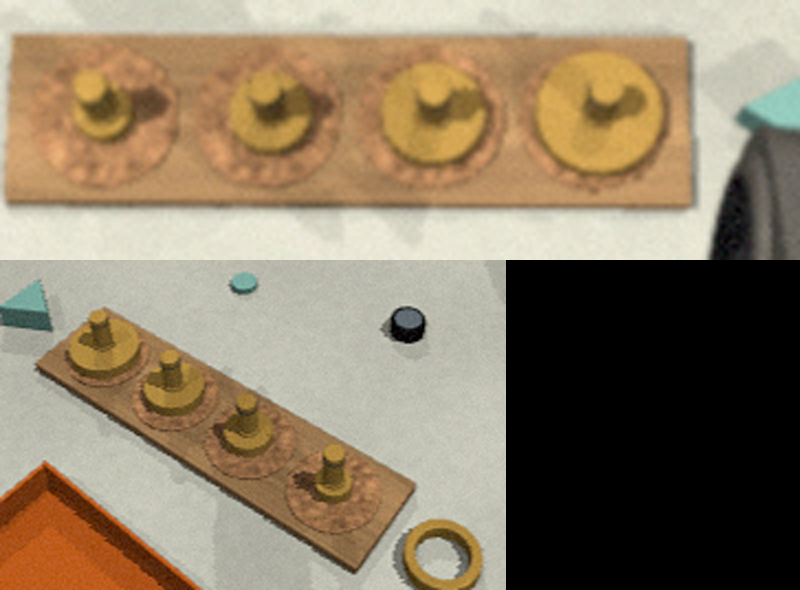

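All four tools stand upright, within about 2 mm of their disc centres, and the ring and prism haven't been touched. Handing in.

```bash
python3 -c "
from workcell import arm
print(arm.finish_job())"
```

```text
the job is handed in; nothing more can be done
None
```

I handed the job in at about 27 s: the 32, 44, 56 and 68 mm tools stand upright on the cork discs in that order from the ring end to the prism end, each measured within about 2 mm of its disc centre, with the ring and prism not moved.

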